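# Push the dye-jar rack home against its rail and red stop

### The job

With your fingertips, push the white rack of dye jars along the steel bench until its long side lies flush along the dark metal rail and its end is up against the red stop, then take your hand away. Only push the rack itself: do not lift or tip it, do not touch the jars standing in it, and leave the two bottles and the beaker where they are.

Things in the scene. Friction and masses are not known exactly. Their poses are not given: they have to be found in the camera images.
- rack_center (a point): Centre (half-way up, 15 mm above the bench) of the white plastic jar rack, a loose block 96 mm deep (its x) by 165 mm long (its y) by 30 mm high with six round holes in two rows of three, four of them holding a dye jar. Weighs about 0.4 to 0.65 kg with its jars. Its z is up. At the start it stands in front of the rail, 30 to 90 mm from it, turned up to 0.3 rad from parallel, roughly midway between the two stops.
- rail: Fixed straight dark steel stop rail with a small brass screw head at each end (look only), 420 mm long along its y, 20 mm thick, 30 mm high. Origin at bench level, at mid length, on the front face, the one that looks towards the robot; its x points away from the robot, into the rail, so the space where the rack goes is at negative x.
- stop_red: Fixed red end stop: a block 70 mm along its x by 25 mm along its y by 30 mm high (a look-only knob on top adds 6 mm), reaching from the rail's front face towards the robot, square to the rail. Origin at bench level at its centre; axes parallel to the rail's. It stands near one end of the rail, left or right, 185 mm from the rail's middle; the blue stop stands likewise at the other end, so 345 mm are free between them.
- stop_blue: Fixed blue end stop, same shape and frame as the red one, at the other end of the rail. Not the one to push against.
- jar_amber: Small loose capped dye jar (amber glass, blue cap), 32 mm across, 45 mm high, standing 15 mm deep in a hole of the rack, so its top is 60 mm above the bench; the jar's side is at least 8 mm in from the rack's sides. Origin at the centre of its underside. Not to be touched.
- jar_red: Small loose capped dye jar (red, black cap), 32 mm across, 45 mm high, standing 15 mm deep in a hole of the rack, so its top is 60 mm above the bench; the jar's side is at least 8 mm in from the rack's sides. Origin at the centre of its underside. Not to be touched.
- jar_green: Small loose capped dye jar (green glass, blue cap), 32 mm across, 45 mm high, standing 15 mm deep in a hole of the rack, so its top is 60 mm above the bench; the jar's side is at least 8 mm in from the rack's sides. Origin at the centre of its underside. Not to be touched.
- jar_dark: Small loose capped dye jar (dark brown, yellow cap), 32 mm across, 45 mm high, standing 15 mm deep in a hole of the rack, so its top is 60 mm above the bench; the jar's side is at least 8 mm in from the rack's sides. Origin at the centre of its underside. Not to be touched.
- bottle_amber: Loose amber glass bottle with blue cap and paper label, 48 mm across, 75 mm high, standing to one side of the rail's space. Origin at the centre of its underside. To be left alone.
- bottle_dark: Loose dark brown bottle with yellow cap and paper label, 48 mm across, 75 mm high, standing on the other side. Origin at the centre of its underside. To be left alone.
- beaker: Loose little empty glass beaker, 36 mm across, 50 mm high, standing behind the rail. Origin at the centre of its underside. To be left alone.

How it is judged:
By the outcome, as a careful person would: the job done as asked, in the order asked, and still so for the second after the job is handed in, with the robot touching nothing.
It also fails if it takes over 58 s, if anything falls off the work surface, if the arm or the gripper's body presses on something with over 40 N, if the wrist force passes 120 N, or if a joint passes its speed limit or range.

### The arm

A 6-joint arm with a two-finger parallel gripper is mounted at the origin on the work surface. World frame = base frame: x ahead of the robot, y to its left, z up, the work surface at z = 0. Lengths are in mm, angles in rad, forces in N, time in s.
With the tool pointing down it reaches from about 350 to 775 mm from the base axis. Payload 7.3 kg.
Tool frame: the origin (TCP) lies at the very end of the fingers, on their centre line; the grasp point (between the pads) lies 19 mm behind it (bot.grip_point_offset is the distance from the TCP to the grasp point, in mm); z points along the fingers, y is the line along which they close (so a half turn about z gives the same grasp; the last joint's range is limited). The gripper opens to 92 mm and grips with 3 to 60 N. Pads are 19 mm wide; open, the fingers measure 130 mm over their backs; the gripper's body (75 mm by 190 mm) begins 47 mm behind the grasp point.
Start: joints at [1.026, 0.342, 1.524, -0, 1.275, -0.146], TCP at [203.852, 483.828, 226.741] pointing down, gripper open.
Joint ranges: [-2.53, 2.53], [-0.77, 2.02], [0.04, 2.7], [-1, 4.14], [0.28, 2.66], [-3.11, 3.11]. Speed limits (rad/s): [2.57, 2.57, 3.14, 3.14, 3.14, 3.14].

### API

Orientations are given as [roll, pitch, yaw] about the fixed x, y, z axes, in that order (R = Rz(yaw) Ry(pitch) Rx(roll)).
In Python, from plant import bot gives the robot as it stands. The module is installed in compiled form; this text tells all that it offers.
- The arm moves only by the shell command python3 -m jog 'ROWS' [OPENING]. ROWS is JSON, a list of rows, each a list of 6 numbers: the shift along the tool's x, y, z in mm, then the turn, a rotation vector about the tool's x, y, z in rad. In form: [[dx, dy, dz, rx, ry, rz], ...]. A call has 1 to 12 rows; each row shifts and turns the commanded pose from where the row before left it, along the tool's axes as they then stand; what a row does not reach is not made up. A row lasts 1/10 s, in which the tool goes at most 50 mm and 8.59 degrees, less where a joint would pass 70% of its speed; a pose out of reach is approached as far as the arm can. A call with a gripper value outside its range is refused whole. OPENING is the opening in per cent of the stroke, from 0 (shut) to 100 (fully open), set as the call begins (- or left out, the last holds). The fingers move at their own pace and stop on an object; the grip force is fixed at half the most. Time passes only in rows, so rows that do not move let the fingers close. It gives the time, the measured TCP pose, the force, the opening and the grip force at its end, in the units of the state.
- bot.get_obs(): the state, without advancing time (a new reading comes with each control period).
- bot.capture(name): name is "scene" or "top"; returns the picture (384x512x3 uint8, red, green, blue); there is no depth.
- bot.camera_model(name): a dict with "fx", "fy", "cx", "cy" (pixels), "position" and "orientation" of the camera in the world. Camera axes: x right, y down, z forward; pixel columns grow to the right and rows downward; lengths in mm; the calibration is good to about 2 mm. A picture is of the moment at which its call begins. camera_model takes no time and is no camera call.
- bot.close_job(): hands the job in; it is judged then, once.
Trained networks look in the newest picture that a camera, given by its name, has taken for a name from the list of things; names that differ only in an ending like _2 or _b are one class to them, and where a whole thing is asked for, a point or a joint stands for the part that bears it (a point fixed in the world has none). Each returns a list of dicts, best first, with "p" (0 to 1); they miss things now and then, are a little off and sometimes report something else, mostly with a low value. They report only what shows in the picture. A call takes as long as a camera call.
- bot.outline_of(target, camera): "mask" (384x512 bool, what is visible of it) and "pixel" ([column, row] in pixels, amid what is visible of it).
The state is a dict: "time": time; "joint_positions": joint angles; "dq": joint speeds; "tau": joint torques, N m; "tool_pos": TCP position; "tcp_rot": TCP orientation; "contact_force": force on the tool from outside, world axes, zero at the start; "moment": the same for the moment, N m; "grip_width": finger opening in mm; "finger_force": force on a finger pad.
Only numpy, scipy, OpenCV 4.12 (cv2) and the standard library are available. Lean on these libraries where they do the work, as an engineer would, in place of code of your own. Each camera call takes 0.05 s, during which the arm holds its last target. There are 200 camera calls.

## Working session

There is one attempt and no reset: what is moved stays moved. The work goes in short steps, Python scripts to look and compute and a shell command to move; the robot and the scene stay as the last step left them, time stands still between calls to the robot, and variables do not carry over. Pictures are saved under pics/ and viewed, at most 10 in all, crops included, and the job is handed in when it is done.

```bash
mkdir -p pics
cat > h.py <<'E'
import numpy as np, cv2
from scipy.spatial.transform import Rotation as R
from plant import bot
def cam(n):
    m=bot.camera_model(n); o=np.array(m["orientation"],float)
    Rm=o if o.shape==(3,3) else R.from_euler('xyz',o).as_matrix()
    return m,Rm,np.array(m["position"],float)
def ray(n,px):
    m,Rm,p=cam(n); px=np.atleast_2d(np.array(px,float))
    d=np.c_[(px[:,0]-m["cx"])/m["fx"],(px[:,1]-m["cy"])/m["fy"],np.ones(len(px))]@Rm.T
    return p,d
def at_z(n,px,z):
    p,d=ray(n,px); return p+d*((z-p[2])/d[:,2])[:,None]
def proj(n,P):
    m,Rm,p=cam(n); c=(np.atleast_2d(P)-p)@Rm
    return np.c_[c[:,0]/c[:,2]*m["fx"]+m["cx"],c[:,1]/c[:,2]*m["fy"]+m["cy"]]
E
python3 - <<'E'
from h import *
np.set_printoptions(precision=1,suppress=True)
for n in("top","scene"):
    im=bot.capture(n); cv2.imwrite(f"pics/{n}0.png",im[:,:,::-1]); print(n,bot.camera_model(n))
    for t in("rack_center","rail","stop_red","stop_blue","jar_amber","jar_red","jar_green","jar_dark","bottle_amber","bottle_dark","beaker"):
        for r in bot.outline_of(t,n)[:2]:
            pts=np.argwhere(r["mask"])[:,::-1].astype(np.int32)
            q=cv2.boxPoints(cv2.minAreaRect(pts))
            print(t,round(r["p"],2),np.array(r["pixel"]),len(pts),q.round().tolist(), at_z(n,q,30)[:,:2].round().tolist() if n=="top" else "")
o=bot.get_obs();print(o)
E
```

```text
top {'fx': 446.8685953604023, 'fy': 446.8685953604023, 'cx': 259.5100145314803, 'cy': 185.57326435921698, 'position': array([ 502.6,  -11.4, 1232.9]), 'orientation': array([-3.1,  0. , -1.6])}
rack_center 0.96 [293.  210.7] 1743 [[262.0, 194.0], [324.0, 190.0], [326.0, 226.0], [264.0, 230.0]] [[568.0, 2.0], [574.0, -165.0], [478.0, -168.0], [472.0, -1.0]]
rack_center 0.69 [276.3 201.9] 82 [[269.0, 198.0], [278.0, 198.0], [278.0, 207.0], [269.0, 207.0]] [[557.0, -17.0], [557.0, -41.0], [532.0, -41.0], [533.0, -16.0]]
rail 0.76 [281.1 160.4] 1201 [[206.0, 158.0], [360.0, 155.0], [360.0, 163.0], [206.0, 167.0]] [[670.0, 152.0], [669.0, -265.0], [645.0, -265.0], [646.0, 152.0]]
stop_red 0.56 [351.5 179.5] 297 [[346.0, 162.0], [357.0, 162.0], [357.0, 188.0], [346.0, 188.0]] [[650.0, -227.0], [649.0, -257.0], [578.0, -254.0], [579.0, -225.0]]
stop_red 0.41 [289.9 210.3] 1698 [[262.0, 193.0], [324.0, 191.0], [325.0, 227.0], [264.0, 229.0]] [[570.0, 1.0], [574.0, -165.0], [476.0, -166.0], [473.0, -1.0]]
stop_blue 0.6 [216.2 181.2] 275 [[210.0, 166.0], [221.0, 166.0], [221.0, 191.0], [210.0, 
[... 2632 characters left out ...]
0, 157.0]] 
bottle_dark 0.52 [223.8 186. ] 230 [[218.0, 172.0], [231.0, 172.0], [231.0, 190.0], [218.0, 190.0]] 
beaker 0.86 [306.8 202. ] 328 [[300.0, 215.0], [300.0, 191.0], [315.0, 191.0], [315.0, 215.0]] 
beaker 0.71 [182.7 194.4] 221 [[172.0, 187.0], [185.0, 185.0], [187.0, 203.0], [174.0, 204.0]] 
{'time': 1.2, 'joint_positions': array([ 1. ,  0.3,  1.5,  0. ,  1.3, -0.1]), 'dq': array([ 0., -0., -0.,  0., -0.,  0.]), 'tau': array([  0. , -43.1, -24.4,   0.1,   0. ,  -0. ]), 'tool_pos': array([203.8, 483.8, 226.7]), 'tcp_rot': array([ 3.1, -0. ,  2.7]), 'contact_force': array([-0.4, -0.4,  0.4]), 'moment': array([-0. , -0.1, -0.1]), 'finger_force': 0.0, 'grip_width': 91.57775513791985}
```

Run:
```python
import cv2
a=cv2.imread("pics/top0.png")[110:260,140:430]
cv2.imwrite("pics/top0c.png",cv2.resize(a,None,fx=2.75,fy=2.75,interpolation=cv2.INTER_CUBIC))
from h import *
print(bot.get_obs()["tcp_rot"])
```

```text
[ 3.14150028e+00 -2.55978479e-05  2.74273902e+00]
```

View pics/top0c.png

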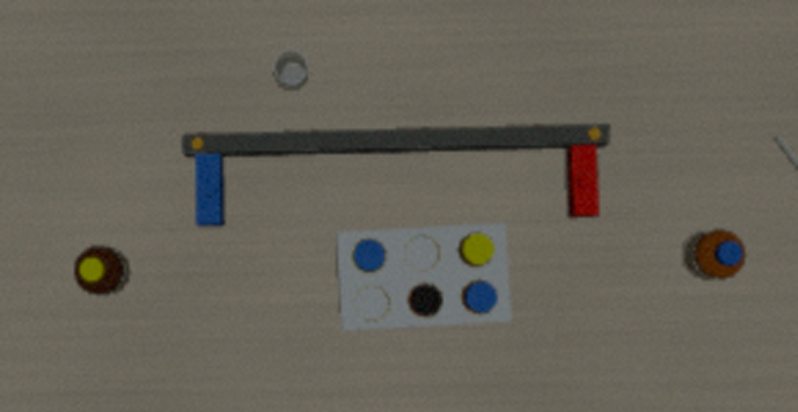

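The rack stands almost parallel to the rail and about 75 mm in front of it. The red stop is on the right (crop column 583), and both bottles are well clear. Next I fit the edges more finely.

```bash
cat > fit.py <<'E'
from h import *
from scipy.optimize import least_squares
def poly(n,c,yaw,hx,hy,z):
    s=np.array([[-hx,-hy],[hx,-hy],[hx,hy],[-hx,hy]]); cs,sn=np.cos(yaw),np.sin(yaw)
    return s@np.array([[cs,sn],[-sn,cs]])+c, z
def fit(n,mask,x0,hx,hy,h=30):
    "fit the hull silhouette of a box (x,y,yaw) to the hull of a mask by soft area overlap"
    S=4; pts=np.argwhere(mask)[:,::-1].astype(np.float32)
    hull=cv2.convexHull((pts)).reshape(-1,2)
    def d(p):
        b,_=poly(n,p[:2],p[2],hx,hy,0)
        P=np.r_[np.c_[b,np.zeros(4)],np.c_[b,np.full(4,h)]]
        q=cv2.convexHull(proj(n,P).astype(np.float32))
        return np.array([cv2.pointPolygonTest(q,(float(u),float(v)),True)-0.5 for u,v in hull])
    r=least_squares(d,x0,loss="soft_l1",f_scale=.7,diff_step=1e-3,x_scale=[10,10,.1])
    return r.x,np.abs(d(r.x)).mean()
def best(t,n): 
    r=bot.outline_of(t,n); return r[0]["mask"] if r else None
def report(cams=("top","scene")):
    np.set_printoptions(precision=3,suppress=True)
    for n in cams:
        im=bot.capture(n)
        for t,x0,hx,hy in (("rail",[657,-56,.0],10,210),("stop_red",[612,-241,0],35,12.5),("stop_blue",[612,128,0],35,12.5),("rack_center",None,48,82.5)):
            m=best(t,n)
            if m is None: print(n,t,"none"); continue
            if x0 is None:
                c=np.argwhere(m).mean(0)[::-1]; x0=[*at_z(n,c,25)[0,:2],0.02]
            print(n,t,*fit(n,m,x0,hx,hy))
if __name__=="__main__": report()
E
python3 fit.py
```

```text
top rail [658.782 -58.078   0.   ] 0.5290873632135916
top stop_red [ 614.274 -243.226    0.   ] 0.18270929189705776
top stop_blue [614.859 128.167   0.   ] 0.5023136949027127
top rack_center [523.324 -82.157   0.033] 0.4615667357471777
scene rail [661.24  -56.784   0.   ] 0.5086831552892704
scene stop_red [ 615.249 -241.374   -0.033] 0.5927279185476222
scene stop_blue [614.689 128.681   0.   ] 0.7117236602519115
scene rack_center [525.923 -81.315   0.025] 0.6977681752687042
```

```bash
python3 -m jog '[[0,0,0,0,0,-0.13],[0,0,0,0,0,-0.13],[0,0,0,0,0,-0.14],[-45,0,0,0,0,0],[-45,0,0,0,0,0],[-45,0,0,0,0,0],[-45,0,0,0,0,0],[-20,0,0,0,0,0],[0,-40,0,0,0,0],[0,-40,0,0,0,0],[0,-40,0,0,0,0],[0,-40,0,0,0,0]]' 70
```

```text
time: 2.9
tool_pos: [403.9, 322.6, 226.6]
tcp_rot: [-3.142, 0.0, -3.14]
contact_force: [-0.1, -0.6, 0.1]
grip_width: 64.5
finger_force: 0.0
```

```bash
python3 -m jog '[[0,-45,0,0,0,0],[0,-45,0,0,0,0],[0,-45,0,0,0,0],[0,-45,0,0,0,0],[0,-45,0,0,0,0],[0,-45,0,0,0,0],[0,-45,0,0,0,0],[0,-45,0,0,0,0],[0,-45,0,0,0,0],[0,0,0,0,0,0]]' 70 && python3 -m jog '[[0,0,45,0,0,0],[0,0,45,0,0,0],[0,0,45,0,0,0],[0,0,40,0,0,0],[0,0,25,0,0,0],[0,0,14,0,0,0],[-20,0,0,0,0,0],[-15,0,0,0,0,0],[0,0,0,0,0,0]]' 70
```

```text
time: 3.9
tool_pos: [404.7, -85.6, 226.9]
tcp_rot: [-3.14, 0.001, 3.137]
contact_force: [0.1, 0.5, -0.8]
grip_width: 64.2
finger_force: 0.0
time: 4.8
tool_pos: [441.6, -80.6, 12.8]
tcp_rot: [-3.141, 0.002, -3.139]
contact_force: [-0.1, -0.3, -1.0]
grip_width: 64.4
finger_force: 0.0
```

```bash
python3 -m jog '[[-8,0,0,0,0,0],[-6,0,0,0,0,0],[-4,0,0,0,0,0],[-3,0,0,0,0,0],[-3,0,0,0,0,0],[-3,0,0,0,0,0],[-3,0,0,0,0,0],[-3,0,0,0,0,0],[-3,0,0,0,0,0],[-3,0,0,0,0,0],[-3,0,0,0,0,0],[-3,0,0,0,0,0]]' 70 && python3 -m jog '[[-4,0,0,0,0,0],[-4,0,0,0,0,0],[-4,0,0,0,0,0],[-4,0,0,0,0,0],[-4,0,0,0,0,0],[-4,0,0,0,0,0],[-4,0,0,0,0,0],[-4,0,0,0,0,0],[-3,0,0,0,0,0],[-3,0,0,0,0,0]]' 70; python3 fit.py | grep -v stop; python3 -c "
from h import *
a=np.hstack([bot.capture('top')[110:260,180:400],bot.capture('scene')[110:260,100:320]])
cv2.imwrite('pics/p1.png',cv2.resize(a,None,fx=1.8,fy=1.8)[:,:,::-1])"
```

```text
time: 6.0
tool_pos: [482.0, -80.2, 12.3]
tcp_rot: [3.14, -0.006, -3.14]
contact_force: [-7.6, -0.7, 4.2]
grip_width: 64.0
finger_force: 3.8
time: 7.0
tool_pos: [520.0, -80.3, 12.3]
tcp_rot: [3.14, -0.006, -3.14]
contact_force: [-8.5, -0.1, 5.7]
grip_width: 64.5
finger_force: 4.0
top rail [659.202 -55.291  -0.003] 0.6913043602245348
top rack_center [578.186 -84.151   0.001] 0.8197951486148555
scene rail [661.294 -57.015  -0.001] 0.3568650334804662
scene rack_center none
```

View pics/p1.png

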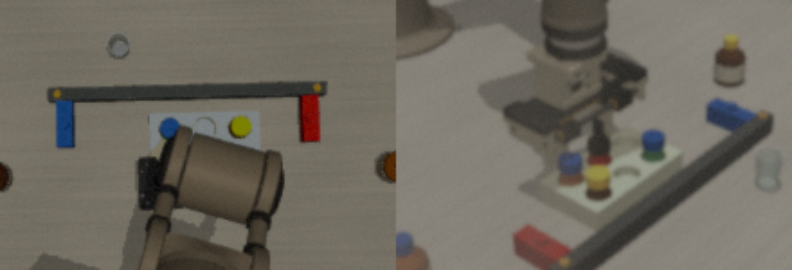

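The rack is square to the rail (crop 150–260 wide, rail above it), about 25 mm away, and the jars are still upright. I'll push on slowly.

```bash
python3 -m jog '[[-3,0,0,0,0,0],[-3,0,0,0,0,0],[-3,0,0,0,0,0],[-3,0,0,0,0,0],[-3,0,0,0,0,0],[-2,0,0,0,0,0],[-1,0,0,0,0,0],[-1,0,0,0,0,0]]' 70; python3 -m jog '[[-1,0,0,0,0,0],[-1,0,0,0,0,0],[-1,0,0,0,0,0],[0,0,0,0,0,0]]' 70;  python3 -m jog '[[-1,0,0,0,0,0],[-1,0,0,0,0,0],[0,0,0,0,0,0]]' 70
```

```text
time: 8.4
tool_pos: [541.6, -80.7, 12.6]
tcp_rot: [3.141, -0.0, -3.14]
contact_force: [-3.6, 0.2, -2.2]
grip_width: 64.4
finger_force: 1.3
time: 8.8
tool_pos: [543.4, -80.7, 12.7]
tcp_rot: [3.141, -0.002, -3.14]
contact_force: [-5.9, -1.0, 1.6]
grip_width: 64.4
finger_force: 3.3
time: 9.1
tool_pos: [543.4, -80.6, 12.7]
tcp_rot: [3.141, -0.007, -3.14]
contact_force: [-13.7, -2.3, 7.2]
grip_width: 64.4
finger_force: 6.8
```

```bash
python3 -m jog '[[-1,0,0,0,0,0],[-1,0,0,0,0,0],[0,0,0,0,0,0]]' 70;python3 -m jog '[[5,0,0,0,0,0],[10,0,0,0,0,0],[25,0,0,0,0,0],[40,0,0,0,0,0],[0,0,-45,0,0,0],[0,0,-45,0,0,0],[0,45,0,0,0,0],[0,45,0,0,0,0],[0,35,0,0,0,0],[0,0,0,0,0,0]]' 50; python3 fit.py;  python3 -c "
from h import *
a=np.hstack([bot.capture('top')[110:260,180:400],bot.capture('scene')[110:260,100:320]])
cv2.imwrite('pics/p2.png',cv2.resize(a,None,fx=1.8,fy=1.8)[:,:,::-1])"
```

```text
time: 9.4
tool_pos: [543.4, -80.6, 12.7]
tcp_rot: [3.14, -0.011, -3.14]
contact_force: [-20.4, -2.2, 12.9]
grip_width: 64.5
finger_force: 10.3
time: 10.4
tool_pos: [468.6, 47.6, 103.4]
tcp_rot: [3.141, 0.003, -3.136]
contact_force: [-0.5, -0.3, -0.2]
grip_width: 45.8
finger_force: 0.0
top rail [660.069 -58.019   0.   ] 0.5498189235163535
top stop_red [ 614.533 -243.279    0.   ] 0.2657991290593309
top stop_blue [598.89  -85.053  -0.092] 0.7459781001675215
top rack_center [600.689 -83.415   0.01 ] 0.5473817423092242
scene rail [ 592.151 -142.46    -0.042] 5.679241261837218
scene stop_red [ 613.881 -241.385    0.   ] 0.6551726817664847
scene stop_blue [611.286 126.401   0.   ] 0.786942231954492
scene rack_center [597.596 -82.168   0.04 ] 1.406793364556326
```

View pics/p2.png

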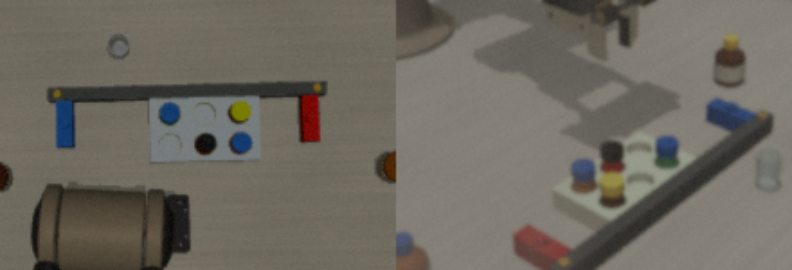

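The rack now lies flush with the rail (crop rows 97–160) with clear bench at its left end. I'll turn the hand and come in from there.

```bash
python3 -m jog '[[0,0,0,0,0,0.143],[0,0,0,0,0,0.143],[0,0,0,0,0,0.143],[0,0,0,0,0,0.143],[0,0,0,0,0,0.143],[0,0,0,0,0,0.143],[0,0,0,0,0,0.143],[0,0,0,0,0,0.143],[0,0,0,0,0,0.143],[0,0,0,0,0,0.143],[0,0,0,0,0,0.141],[0,0,0,0,0,0]]' 50; python3 -m jog '[[0,40,0,0,0,0],[0,40,0,0,0,0],[0,40,0,0,0,0],[0,8,0,0,0,0],[0,0,0,0,0,0],[0,0,0,0,0,0]]' 50
```

```text
time: 12.2
tool_pos: [468.4, 44.0, 102.7]
tcp_rot: [3.142, -0.0, 1.57]
contact_force: [-0.2, -0.1, -0.7]
grip_width: 46.1
finger_force: 0.0
time: 12.8
tool_pos: [594.9, 44.3, 102.2]
tcp_rot: [-3.139, -0.0, 1.573]
contact_force: [-0.2, 0.4, -0.4]
grip_width: 46.0
finger_force: 0.0
```

```bash
python3 -m jog '[[0,2,40,0,0,0],[0,0,30,0,0,0],[0,0,15,0,0,0],[0,0,5,0,0,0],[0,0,0,0,0,0]]' 50; python3 -m jog '[[-10,0,0,0,0,0],[-8,0,0,0,0,0],[-5,0,0,0,0,0],[-3,0,0,0,0,0],[-3,0,0,0,0,0],[-3,0,0,0,0,0],[-3,0,0,0,0,0],[-3,0,0,0,0,0],[-3,0,0,0,0,0],[-3,0,0,0,0,0],[-3,0,0,0,0,0]]' 50; python3 -m jog '[[-4,0,0,0,0,0],[-4,0,0,0,0,0],[-4,0,0,0,0,0],[-4,0,0,0,0,0],[-4,0,0,0,0,0],[-4,0,0,0,0,0],[-4,0,0,0,0,0],[-4,0,0,0,0,0],[-4,0,0,0,0,0],[-3,0,0,0,0,0],[-2,0,0,0,0,0]]' 50
```

```text
time: 13.3
tool_pos: [597.3, 44.4, 12.7]
tcp_rot: [-3.14, -0.0, 1.572]
contact_force: [-0.5, 0.9, 0.6]
grip_width: 46.2
finger_force: 0.0
time: 14.4
tool_pos: [598.3, -2.5, 12.7]
tcp_rot: [-3.141, -0.001, 1.572]
contact_force: [-0.7, 4.6, 1.4]
grip_width: 45.9
finger_force: 2.5
time: 15.5
tool_pos: [598.4, -44.0, 12.7]
tcp_rot: [-3.141, -0.0, 1.572]
contact_force: [-0.6, 4.7, 0.5]
grip_width: 46.2
finger_force: 2.5
```

```bash
python3 -m jog '[[-3,0,0,0,0,0],[-2,0,0,0,0,0],[-2,0,0,0,0,0],[-1,0,0,0,0,0],[-1,0,0,0,0,0],[0,0,0,0,0,0]]' 50; python3 -m jog '[[-1,0,0,0,0,0],[-1,0,0,0,0,0],[0,0,0,0,0,0]]' 50;python3 -m jog '[[-1,0,0,0,0,0],[-1,0,0,0,0,0],[0,0,0,0,0,0]]' 50
```

```text
time: 16.1
tool_pos: [598.4, -52.8, 12.7]
tcp_rot: [-3.142, 0.0, 1.572]
contact_force: [-0.8, 4.9, 1.4]
grip_width: 45.8
finger_force: 2.1
time: 16.4
tool_pos: [598.4, -54.8, 12.7]
tcp_rot: [-3.141, -0.0, 1.572]
contact_force: [-0.6, 4.4, 0.9]
grip_width: 46.2
finger_force: 2.3
time: 16.7
tool_pos: [598.4, -55.4, 12.7]
tcp_rot: [-3.141, -0.002, 1.572]
contact_force: [-0.7, 9.3, 1.8]
grip_width: 46.1
finger_force: 4.9
```

```bash
python3 -m jog '[[-1,0,0,0,0,0],[-1,0,0,0,0,0],[0,0,0,0,0,0]]' 50; python3 -m jog '[[3,0,0,0,0,0],[10,0,0,0,0,0],[25,0,0,0,0,0],[25,0,0,0,0,0],[0,0,-40,0,0,0],[0,0,-45,0,0,0],[0,-45,0,0,0,0],[0,-45,0,0,0,0],[0,-45,0,0,0,0],[0,-30,0,0,0,0],[0,0,0,0,0,0]]' 50; python3 fit.py;  python3 -c "
from h import *
a=np.hstack([bot.capture('top')[130:220,230:370],bot.capture('scene')[160:280,140:280][:90]])
b=bot.capture('top')[140:215,250:370]; c=bot.capture('scene')[165:275,145:265]
cv2.imwrite('pics/p3.png',np.vstack([cv2.resize(b,(480,300),interpolation=2),cv2.resize(c,(480,300),interpolation=2)])[:,:,::-1])"
```

```text
time: 17.0
tool_pos: [598.4, -55.5, 12.7]
tcp_rot: [-3.141, -0.004, 1.572]
contact_force: [0.5, 18.2, 3.0]
grip_width: 46.1
finger_force: 8.8
time: 18.1
tool_pos: [429.4, 4.2, 97.7]
tcp_rot: [-3.138, 0.0, 1.572]
contact_force: [0.8, 0.0, 0.0]
grip_width: 46.0
finger_force: 0.0
top rail [659.227 -57.661   0.003] 0.34465679316723963
top stop_red [ 616.439 -244.569    0.   ] 0.6971151174711983
top stop_blue [615.194 129.895  -0.013] 0.6704257656253894
top rack_center [ 601.75  -147.859    0.009] 0.37188803152991884
scene rail [660.644 -56.467   0.   ] 0.33923357563996165
scene stop_red [ 617.466 -242.868    0.   ] 0.7786560254384864
scene stop_blue [ 531.735 -177.338    0.   ] 1.599066072798602
scene rack_center [ 586.525 -140.402   -0.183] 2.0407947924399976
```

View pics/p3.png

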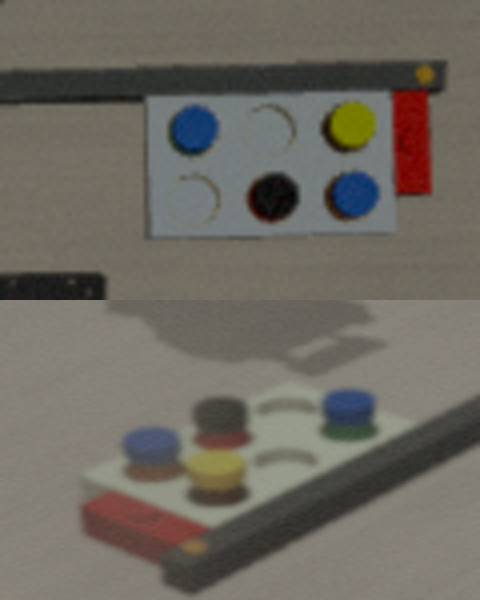

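It looks flush against both rail and stop. I'll confirm with a light two-finger press towards the rail, where contact should again come at TCP x = 543.4.

```bash
python3 -m jog '[[0,0,0,0,0,-0.143],[0,0,0,0,0,-0.143],[0,0,0,0,0,-0.143],[0,0,0,0,0,-0.143],[0,0,0,0,0,-0.143],[0,0,0,0,0,-0.143],[0,0,0,0,0,-0.143],[0,0,0,0,0,-0.143],[0,0,0,0,0,-0.143],[0,0,0,0,0,-0.143],[0,0,0,0,0,-0.141],[0,0,0,0,0,0]]' 70; python3 -m jog '[[0,-40,0,0,0,0],[0,-40,0,0,0,0],[0,-40,0,0,0,0],[0,-32,0,0,0,0],[0,0,40,0,0,0],[0,0,35,0,0,0],[0,0,10,0,0,0],[-40,0,0,0,0,0],[-40,0,0,0,0,0],[-20,0,0,0,0,0],[0,0,0,0,0,0],[0,0,0,0,0,0]]' 70
```

```text
time: 20.0
tool_pos: [433.5, 4.1, 97.7]
tcp_rot: [3.142, 0.0, -3.139]
contact_force: [0.2, -0.3, -0.4]
grip_width: 64.3
finger_force: 0.0
time: 21.2
tool_pos: [533.2, -147.3, 13.0]
tcp_rot: [3.141, -0.001, -3.141]
contact_force: [-0.2, -0.4, 0.9]
grip_width: 64.1
finger_force: 0.0
```

```bash
python3 -m jog '[[-3,0,0,0,0,0],[-2,0,0,0,0,0],[-2,0,0,0,0,0],[-1,0,0,0,0,0],[0,0,0,0,0,0]]' 70; python3 -m jog '[[-1,0,0,0,0,0],[0,0,0,0,0,0]]' 70; python3 -m jog '[[-1,0,0,0,0,0],[0,0,0,0,0,0]]' 70; python3 -m jog '[[-1,0,0,0,0,0],[0,0,0,0,0,0]]' 70; python3 -m jog '[[-1,0,0,0,0,0],[0,0,0,0,0,0]]' 70
```

```text
time: 21.7
tool_pos: [541.6, -147.8, 12.8]
tcp_rot: [3.142, 0.0, -3.141]
contact_force: [-0.1, 0.4, 0.1]
grip_width: 64.2
finger_force: 0.0
time: 21.9
tool_pos: [542.7, -147.8, 12.7]
tcp_rot: [3.142, 0.0, -3.14]
contact_force: [0.2, -0.0, 0.4]
grip_width: 64.7
finger_force: 0.0
time: 22.1
tool_pos: [543.4, -147.7, 12.6]
tcp_rot: [3.141, -0.001, -3.14]
contact_force: [-1.0, 0.1, -0.1]
grip_width: 64.0
finger_force: 0.4
time: 22.3
tool_pos: [543.4, -147.7, 12.6]
tcp_rot: [3.141, -0.003, -3.14]
contact_force: [-5.6, -1.4, 3.4]
grip_width: 64.2
finger_force: 2.6
time: 22.5
tool_pos: [543.5, -147.7, 12.6]
tcp_rot: [3.141, -0.005, -3.14]
contact_force: [-9.6, -0.5, 6.4]
grip_width: 64.2
finger_force: 4.4
```

Contact came at exactly 543.4, so the rack is flush. I'll withdraw, take one last look and hand in.

```bash
python3 -m jog '[[5,0,0,0,0,0],[15,0,0,0,0,0],[35,0,0,0,0,0],[45,0,0,0,0,0],[0,0,-45,0,0,0],[0,0,-45,0,0,0],[0,0,-45,0,0,0],[0,0,0,0,0,0],[0,0,0,0,0,0],[0,0,0,0,0,0]]' 70; python3 -c "
from h import *
b=bot.capture('top')[110:260,140:430]; c=bot.capture('scene')[165:275,145:265]
cv2.imwrite('pics/p4.png',np.vstack([cv2.resize(b,(580,300),interpolation=2),cv2.resize(c,(580,300),interpolation=2)])[:,:,::-1])"
```

```text
time: 23.5
tool_pos: [445.0, -147.5, 146.8]
tcp_rot: [3.141, -0.001, -3.14]
contact_force: [-0.3, 0.0, -1.1]
grip_width: 64.1
finger_force: 0.0
```

View pics/p4.png

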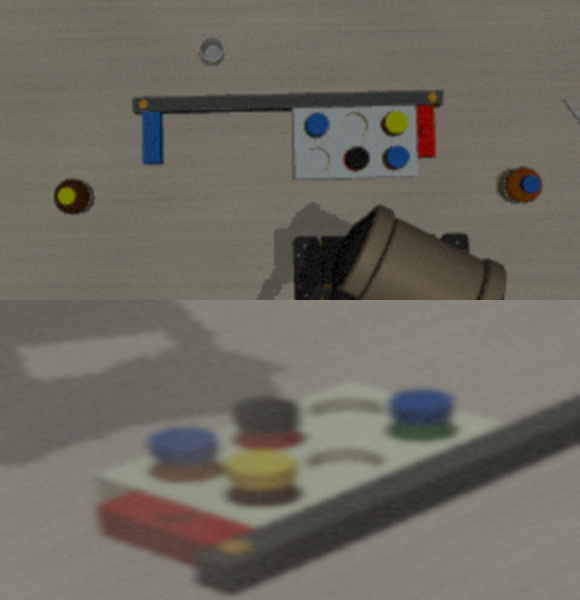

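The rack (columns 293–418, rows 107–178) touches both the rail and the red stop. The jars are upright, the bottles and beaker have not moved, and the hand is clear.

```bash
python3 -c "
from plant import bot
print(bot.close_job())"
```

```text
the job is handed in; nothing more can be done
None
```

The rack's long side is flush along the rail and its end is against the red stop; jars, bottles and beaker look undisturbed, the hand is clear, and the job was handed in at about 23.5 s.

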